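# Set out for a slide batch: join the trays, find the full slide box

### The arm

A 7-joint arm with a two-finger parallel gripper is mounted at the origin on a cart in front of the work surface, level with it; the furniture and walls round the work are solid. World frame = base frame: x ahead of the robot, y to its left, z up, the work surface at z = 0. Lengths are in m, angles in rad, forces in N, time in s.
With the tool pointing down it reaches from about 0.4 to 0.875 m from the base axis. Payload 19.3 kg.
Tool frame: the origin (TCP) lies at the very end of the fingers, on their centre line; the grasp point (between the pads) lies 19 mm behind it; z points along the fingers, y is the line along which they close (so a half turn about z gives the same grasp; the last joint's range is limited). The gripper opens to 85 mm and grips with 20 to 120 N. Pads are 22 mm wide; open, the fingers measure 114 mm over their backs; the gripper's body (76 mm by 85 mm) begins 54 mm behind the grasp point. The pads swing forward as they close: fully open they stand 13 mm farther back than shut.
Start: joints at [1.25, 0.521, -0.036, 1.599, 0.021, 1.021, -0.113], TCP at [0.155, -0.605, 0.231] pointing down, gripper open.
Joint ranges: [-2.91, 2.91], [-0.3, 2.13], [-1.5, 1.42], [0.17, 2.43], [-1.26, 4.41], [0.16, 1.93], [-2.52, 2.52]. Speed limits (rad/s): [1.89, 1.89, 2.39, 2.39, 3.01, 3.01, 3.01].

### API

Orientations are given as [roll, pitch, yaw] about the fixed x, y, z axes, in that order (R = Rz(yaw) Ry(pitch) Rx(roll)).
In Python, from workcell import bot gives the robot as it stands.
- The arm moves only by the tool servo_tool, never from a script. Its argument "plan" is a list of rows, each a list of 7 numbers: the finger opening in cm, from 0 to 8.54, then the shift along the tool's x, y, z in cm, then the turn, a rotation vector about the tool's x, y, z in degrees. In form: [[fingers, x, y, z, wx, wy, wz], ...]. A call has 1 to 10 rows; each row is the pose to reach, as a shift and turn from the pose commanded when the call began, along the tool's axes at that moment; what a row does not reach only later rows make up. A row lasts 1/10 s, in which the tool goes at most 50 mm and 8.59 degrees, less where a joint would pass 70% of its speed; a pose out of reach is approached as far as the arm can. A call with a gripper value outside its range is refused whole. The fingers move at their own pace and stop on an object; "force" is the grip in N (left out, the last holds). Time passes only in rows, so rows that repeat a pose let the fingers close. It gives the time, the measured TCP pose, the force, the opening and the grip force at its end, in the units of the state.
- bot.observe(): the state, without advancing time (a new reading comes with each control period).
- bot.grab_frame(name): name is "scene" or "top" or "wrist"; returns a dict with "frame" (420x560x3 uint8, blue, green, red), "mtx" (3x3 intrinsics, pixels), "R" (3x3) and "t" (3): a world point X has camera coordinates R X + t; the wrist camera has in their place "T_tool_cam" (4x4, takes a point from camera to tool coordinates, whose origin is the TCP and whose axes are the flange's). Camera axes: x right, y down, z forward; pixel columns grow to the right and rows downward; lengths in m; the calibration is good to about 2 mm. A picture is of the moment at which its call begins: read the wrist's pose just before it. There is no depth.
- bot.job_done(): hands the job in; it is judged then, once.
The state is a dict: "clock": time; "qpos": joint angles; "qd": joint speeds; "joint_efforts": joint torques, N m; "position": TCP position; "tool_rot": TCP orientation; "force": force on the tool from outside, world axes, zero at the start; "moment": the same for the moment, N m; "grip_width": finger opening in m; "finger_force": force on a finger pad.
Only numpy, scipy, OpenCV 4.12 (cv2) and the standard library are available. Lean on these libraries where they do the work, as an engineer would, in place of code of your own. Each camera call takes 0.05 s, during which the arm holds its last target. There are 200 camera calls.

### The job

We are about to lay out a batch of slides: first push the loose near slide tray away from you until its long side lies against the fixed far tray, with no gap anywhere along the join. Then heft the three identical closed slide boxes one after another, lifting each clear of the bench and setting it back down flat on the bench, to find by feel the full one, clearly the heaviest (if that is the third, keep it in hand). Finish while holding the full box still and level in the gripper above the joined trays, over 10 cm above the bench: do not put it down or let go, and leave the bottles and the timer alone.

Things in the scene. Friction and masses are not known exactly. Their poses are not given: they have to be found in the camera images.
- far_tray: white plastic slide tray, fixed to the bench, a few glass slides already in it; 120 (its x) x 200 (its y) mm, rim 16 mm high and 3 mm thick, x pointing away from the robot within 0.1 rad; origin at the centre of its underside, so its near long side is the plane x = -60 mm of its own frame; to its left stands the fixed computer tower, 0.39 m tall, filling x > 0.51 m between y = 0.13 and 0.31 m: keep gripper and wrist clear of it
- near_tray: identical white slide tray, empty, 0.22 kg, loose, lying between the robot and the far tray with a gap of 15 to 50 mm and up to 0.1 rad askew to it; 120 (its x, away from the robot) x 200 (its y) mm, upright rim 16 mm high all round; origin at the centre of its underside; its near long side, to push on with the fingertips close to the bench, is the plane x = -60 mm of its own frame; the trays' ends need not line up exactly (within 40 mm)
- near_tray_left_corner (a point): the left end of the near tray's far long side, 8 mm up (near_tray frame x = +60, y = +100 mm); touches the far tray's near side when joined
- near_tray_right_corner (a point): the right end of the near tray's far long side, 8 mm up (near_tray frame x = +60, y = -100 mm); touches the far tray's near side when joined
- slide_box_1_mid (a point): centre of a closed cardboard box of glass slides lying flat on the bench to the right of the trays, 58 (its x) x 80 (its y) x 30 mm high, so its centre is 15 mm above the bench; rigid, grasp from above across the 58 mm; the three boxes look alike and change places; the full one weighs 0.3 to 0.45 kg, the other two at least 0.15 kg less; nothing but the weight tells them apart
- slide_box_2_mid (a point): centre of another such box, same size and looks
- slide_box_3_mid (a point): centre of another such box, same size and looks
- stain_bottle_a: bystander: brown glass bottle with black cap, 48 mm across, 104 mm tall, loose, left of the trays; origin at the centre of its underside
- stain_bottle_b: bystander: a second such bottle beside it
- bench_timer: bystander: small bench timer, 58 x 62 x 18 mm, loose, left of the near tray; origin at the centre of its underside

How it is judged:
On the way, in this order (a step that is already met when the one before it is completed fails the run):
1. the near tray lies against the far tray, no gap at either end of the join (under 4 mm) (x of each of near_tray_left_corner, near_tray_right_corner in the frame of far_tray above -0.064 m and y of near_tray in the frame of far_tray between -0.04 and 0.04 m and height (world z) of near_tray below 0.004 m and angle between near_tray's own z axis and vertical below 0.03 rad), for 0.2 s.
2. a first slide box is lifted clear of the bench (15 mm) (height (world z) of any of slide_box_1_mid, slide_box_2_mid, slide_box_3_mid above 0.03 m), for 0.2 s.
3. all three boxes stand on the bench again (height (world z) of each of slide_box_1_mid, slide_box_2_mid, slide_box_3_mid below 0.02 m), for 0.1 s.
4. a second box is lifted clear (height (world z) of any of slide_box_1_mid, slide_box_2_mid, slide_box_3_mid above 0.03 m), for 0.2 s.
5. all three boxes stand on the bench again (all of step 3), for 0.1 s.
6. a third box is lifted clear (height (world z) of any of slide_box_1_mid, slide_box_2_mid, slide_box_3_mid above 0.03 m), for 0.2 s.
At the end, for the whole second after the job is handed in: The heaviest box is held in the fingers, still, level within 0.3 rad, its centre over 95 mm above the bench and above one of the trays; trays still joined (gap under 4 mm, ends in line within 40 mm); the other two lie flat on the bench, each pressing on it with under 2.2 N (all of step 1 and ((height (world z) of slide_box_1_mid above 0.095 m and angle between slide_box_1_mid's own z axis and vertical below 0.3 rad and linear speed of slide_box_1 below 0.03 m/s and contact force between slide_box_1 and the fingers above 1 N and ((x of slide_box_1_mid in the frame of far_tray between -0.06 and 0.06 m and y of slide_box_1_mid in the frame of far_tray between -0.1 and 0.1 m) or (x of slide_box_1_mid in the frame of near_tray between -0.06 and 0.06 m and y of slide_box_1_mid in the frame of near_tray between -0.1 and 0.1 m)) and height (world z) of each of slide_box_2_mid, slide_box_3_mid below 0.02 m and angle between each of slide_box_2_mid, slide_box_3_mid's own z axis and vertical below 0.1 rad and linear speed of each of slide_box_2, slide_box_3 below 0.02 m/s and contact force between each of slide_box_2, slide_box_3 and anything else below 2.2 N) or (height (world z) of each of slide_box_1_mid, slide_box_3_mid below 0.02 m and angle between each of slide_box_1_mid, slide_box_3_mid's own z axis and vertical below 0.1 rad and linear speed of each of slide_box_1, slide_box_3 below 0.02 m/s and contact force between each of slide_box_1, slide_box_3 and anything else below 2.2 N and height (world z) of slide_box_2_mid above 0.095 m and angle between slide_box_2_mid's own z axis and vertical below 0.3 rad and linear speed of slide_box_2 below 0.03 m/s and contact force between slide_box_2 and the fingers above 1 N and ((x of slide_box_2_mid in the frame of far_tray between -0.06 and 0.06 m and y of slide_box_2_mid in the frame of far_tray between -0.1 and 0.1 m) or (x of slide_box_2_mid in the frame of near_tray between -0.06 and 0.06 m and y of slide_box_2_mid in the frame of near_tray between -0.1 and 0.1 m))) or (height (world z) of each of slide_box_1_mid, slide_box_2_mid below 0.02 m and angle between each of slide_box_1_mid, slide_box_2_mid's own z axis and vertical below 0.1 rad and linear speed of each of slide_box_1, slide_box_2 below 0.02 m/s and contact force between each of slide_box_1, slide_box_2 and anything else below 2.2 N and height (world z) of slide_box_3_mid above 0.095 m and angle between slide_box_3_mid's own z axis and vertical below 0.3 rad and linear speed of slide_box_3 below 0.03 m/s and contact force between slide_box_3 and the fingers above 1 N and ((x of slide_box_3_mid in the frame of far_tray between -0.06 and 0.06 m and y of slide_box_3_mid in the frame of far_tray between -0.1 and 0.1 m) or (x of slide_box_3_mid in the frame of near_tray between -0.06 and 0.06 m and y of slide_box_3_mid in the frame of near_tray between -0.1 and 0.1 m))))); the arm keeps its last pose, push and grip.
It fails at once if a stain bottle or the timer is moved more than 30 mm or knocked over (distance of any of stain_bottle_a, stain_bottle_b, bench_timer from where it was at the start of the episode above 0.03 m or angle between any of stain_bottle_a, stain_bottle_b, bench_timer's own z axis and vertical above 0.5 rad).
It fails at once if a slide box is tipped by more than 0.8 rad (angle between any of slide_box_1_mid, slide_box_2_mid, slide_box_3_mid's own z axis and vertical above 0.8 rad).
It also fails if it takes over 72 s, if anything falls off the work surface, if the arm or the gripper's body presses on something with over 40 N, if the wrist force passes 120 N, or if a joint passes its speed limit or range.

## Working session

There is one attempt and no reset: what is moved stays moved. The work goes in short steps, Python scripts to look and compute and a tool call to move; the robot and the scene stay as the last step left them, time stands still between calls to the robot, and variables do not carry over. Pictures are saved under pics/ and viewed, at most 10 in all, crops included, and the job is handed in when it is done.

Besides the shell and the picture viewer there is one more tool, called after "Call:" in YAML: its name, and indented under it one key for each argument. servo_tool: Moves the arm, as the interface text tells. Its arguments: {"type":"object","properties":{"plan":{"type":"array","items":{"type":"array","items":{"type":"number"}}},"force":{"type":"number"}},"required":["plan"]}

```bash
mkdir -p pics; python3 - <<'E'
from workcell import bot
import cv2,numpy as np
s=bot.observe();print({k:np.round(v,3) for k,v in s.items()})
a=bot.grab_frame("top");b=bot.grab_frame("scene")
np.savez('f0.npz',ta=a["frame"],**{'t_'+k:a[k] for k in("mtx","R","t")},sa=b["frame"],**{'s_'+k:b[k] for k in("mtx","R","t")})
cv2.imwrite('pics/top0.png',a["frame"]);cv2.imwrite('pics/scene0.png',b["frame"])
for f in(a,b):print(f["mtx"].round(1).tolist(),f["R"].round(3).tolist(),f["t"].round(3))
E
```

```text
{'clock': np.float64(0.0), 'qpos': array([ 1.25 ,  0.522, -0.036,  1.6  ,  0.021,  1.021, -0.113]), 'qd': array([ 0.003, -0.001,  0.   ,  0.001,  0.001,  0.   ,  0.   ]), 'joint_efforts': array([ 0.0000e+00, -9.2712e+01,  1.9800e+00, -3.6993e+01,  1.8000e-02,
        8.0000e-03,  0.0000e+00]), 'position': array([ 0.155, -0.605,  0.231]), 'tool_rot': array([-3.14 ,  0.   ,  0.251]), 'force': array([-0.461, -0.126, -0.622]), 'moment': array([-0.019, -0.026,  0.048]), 'finger_force': np.float64(0.0), 'grip_width': np.float64(0.085)}
[[533.5, 0.0, 275.6], [0.0, 533.5, 207.6], [0.0, 0.0, 1.0]] [[-0.003, -1.0, 0.005], [-0.991, 0.002, -0.135], [0.135, -0.005, -0.991]] [-0.036  0.555  1.416]
[[413.1, 0.0, 281.4], [0.0, 413.1, 201.2], [0.0, 0.0, 1.0]] [[-0.899, -0.437, -0.009], [-0.33, 0.693, -0.641], [0.287, -0.573, -0.768]] [0.483 0.239 0.886]
```

View pics/top0.png

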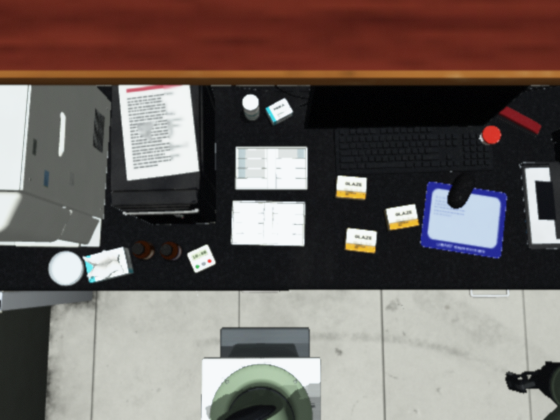

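View pics/scene0.png

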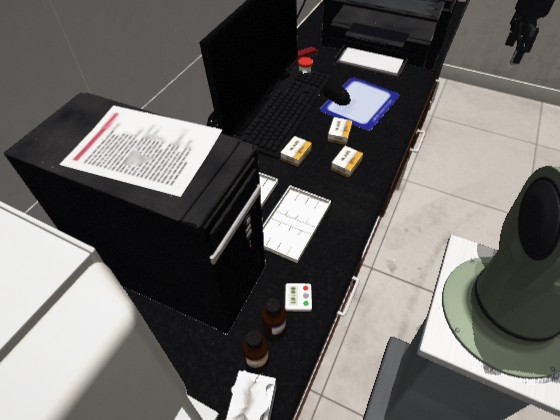

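The top view shows the far tray around (271,168), the near tray around (268,223), boxes at (351,187), (402,216) and (361,240), bottles at (143,250) and (172,250), and the timer at (201,258). The scene view agrees.

```bash
cat > h.py <<'E'
import numpy as np,cv2
def ray(px,M,R,t,z):
    px=np.atleast_2d(px).astype(float)
    d=np.c_[(px-[M[0,2],M[1,2]])/[M[0,0],M[1,1]],np.ones(len(px))]@R
    c=-R.T@t
    return (c+d*((z-c[2])/d[:,2])[:,None])[:,:2]
def trays(im,M,R,t):
    g=im.min(2)
    roi=np.zeros_like(g);roi[135:262,222:320]=1
    m=((g>110)*roi).astype(np.uint8)
    return comps(m,600,M,R,t,.016)
def boxes(im,M,R,t):
    roi=np.zeros(im.shape[:2],np.uint8);roi[165:275,318:422]=1
    m=((im.max(2)>100)*roi).astype(np.uint8)
    return comps(m,200,M,R,t,.03)
def comps(m,amin,M,R,t,z):
    out=[]
    for c in cv2.findContours(m,cv2.RETR_EXTERNAL,cv2.CHAIN_APPROX_NONE)[0]:
        if cv2.contourArea(c)<amin: continue
        p=ray(c[:,0,:],M,R,t,z)
        (cx,cy),(w,h),a=cv2.minAreaRect((p*1000).astype(np.float32))
        if w>h: w,h,a=h,w,a-90   # short side along a
        a=(a+90)%180-90
        out.append((round(cx),round(cy),round(w),round(h),round(a,1)))
    return out
E
python3 - <<'E'
from h import *
d=np.load('f0.npz');a=(d['ta'],d['t_mtx'],d['t_R'],d['t_t'])
print('trays',trays(*a));print('boxes',boxes(*a))
print(ray([[143,250],[172,250],[201,258]],*a[1:],.05).round(3).tolist())
cv2.imwrite('pics/crop0.png',cv2.resize(d['ta'][135:275,180:425],None,fx=3.2,fy=3.2,interpolation=cv2.INTER_CUBIC))
E
```

```text
trays [(517, -16, 125, 201, -0.6), (672, -26, 123, 202, -0.1)]
boxes [(467, -269, 62, 84, -6.5), (531, -384, 62, 84, 9.3), (613, -246, 63, 84, -4.8)]
[[0.44, 0.316], [0.44, 0.239], [0.418, 0.161]]
```

View pics/crop0.png

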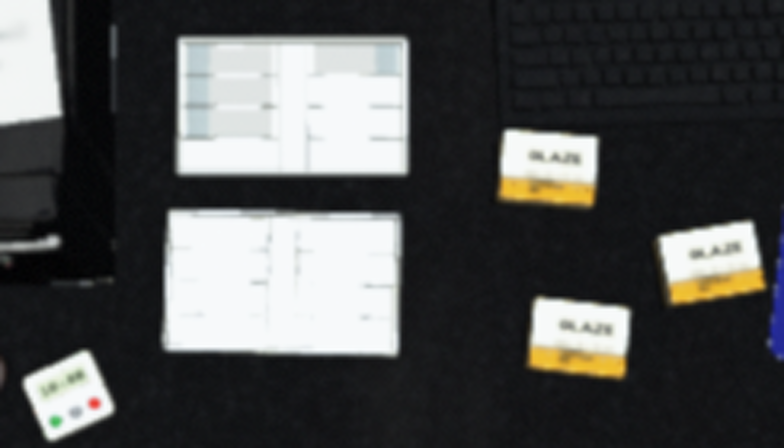

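```bash
cat >> h.py <<'E'
from scipy.spatial.transform import Rotation as Ro
def mv(s,xyz,yaw_deg):
    "row [x y z cm, wx wy wz deg] from state s to world xyz, tool straight down, yaw"
    A=Ro.from_euler('xyz',s["tool_rot"]);B=Ro.from_euler('xyz',[180,0,yaw_deg],degrees=True)
    return (A.inv().apply(np.array(xyz)-s["position"])*100).round(2).tolist()+(A.inv()*B).as_rotvec(degrees=True).round(1).tolist()
E
python3 - <<'E'
from h import *
from workcell import bot
s=bot.observe();print(mv(s,[.46,-.38,.2],-.3))
E
```

```text
[35.13, -14.24, 3.09, -0.1, 0.0, 14.7]
```

Call:
servo_tool:
  plan:
    - [8.5, 35.1, -14.2, 3.1, 0, 0, 14.7]
    - [8.5, 35.1, -14.2, 3.1, 0, 0, 14.7]
    - [8.5, 35.1, -14.2, 3.1, 0, 0, 14.7]
    - [8.5, 35.1, -14.2, 3.1, 0, 0, 14.7]
    - [8.5, 35.1, -14.2, 3.1, 0, 0, 14.7]
    - [8.5, 35.1, -14.2, 3.1, 0, 0, 14.7]
    - [8.5, 35.1, -14.2, 3.1, 0, 0, 14.7]
    - [8.5, 35.1, -14.2, 3.1, 0, 0, 14.7]
    - [8.5, 35.1, -14.2, 3.1, 0, 0, 14.7]
    - [8.5, 35.1, -14.2, 3.1, 0, 0, 14.7]

```text
clock: 1.1
position: [0.4599, -0.3804, 0.1999]
tool_rot: [-3.141, 0.001, -0.005]
force: [-0.6, -0.2, -0.6]
grip_width: 0.0856
finger_force: 0.0
```

Call:
servo_tool:
  plan:
    - [8.5, -4, -36.5, 5, 0, 0, 0]
    - [8.5, -4, -36.5, 5, 0, 0, 0]
    - [8.5, -4, -36.5, 5, 0, 0, 0]
    - [8.5, -4, -36.5, 5, 0, 0, 0]
    - [8.5, -4, -36.5, 5, 0, 0, 0]
    - [8.5, -4, -36.5, 5, 0, 0, 0]
    - [8.5, -4, -36.5, 10, 0, 0, 0]
    - [8.5, -4, -36.5, 15, 0, 0, 0]
    - [8.5, -4, -36.5, 17, 0, 0, 0]
    - [8.5, -4, -36.5, 17, 0, 0, 0]

```text
clock: 2.1
position: [0.4185, -0.0153, 0.026]
tool_rot: [3.141, 0.009, -0.004]
force: [-0.1, -0.5, 0.8]
grip_width: 0.085
finger_force: 0.0
```

```bash
python3 - <<'E'
from workcell import bot
import cv2,numpy as np
s=bot.observe();print({k:np.round(s[k],3) for k in('position','tool_rot','force','qpos')})
a=bot.grab_frame("wrist");cv2.imwrite('pics/w1.png',a["frame"]);print(a["T_tool_cam"].round(3),a["mtx"][0])
E
```

```text
{'position': array([ 0.418, -0.015,  0.026]), 'tool_rot': array([ 3.141,  0.009, -0.004]), 'force': array([-0.109, -0.503,  0.77 ]), 'qpos': array([-0.049,  0.598, -0.071,  2.253,  0.134,  0.303, -1.811])}
[[-0.    -0.949 -0.314  0.081]
 [ 1.    -0.001  0.001  0.001]
 [-0.001 -0.314  0.949 -0.141]
 [ 0.     0.     0.     1.   ]] [299.94605673   0.         273.62762978]
```

View pics/w1.png

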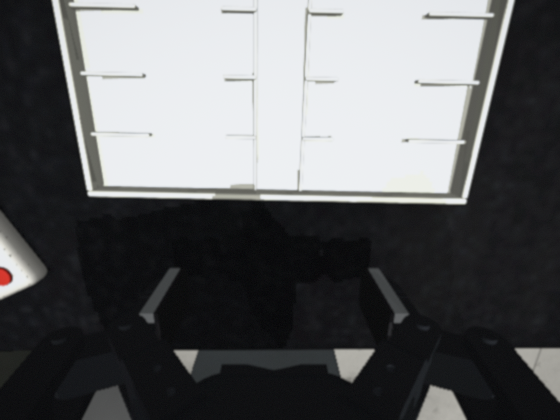

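The wrist view shows the near tray's near side at row ~195 (columns 90–465), with both fingertips behind it at columns ~160 and ~385. I'll lower them carefully.

Call:
servo_tool:
  plan:
    - [8.5, 0, 0, 1, 0, -0.5, 0]
    - [8.5, 0, 0, 2, 0, -0.5, 0]
    - [8.5, 0, 0, 2.2, 0, -0.5, 0]
    - [8.5, 0, 0, 2.2, 0, -0.5, 0]

```text
clock: 2.55
position: [0.4224, -0.016, 0.0089]
tool_rot: [3.142, 0.008, -0.007]
force: [-0.3, 0.7, -0.8]
grip_width: 0.0851
finger_force: 0.0
```

Call:
servo_tool:
  plan:
    - [8.5, 0, 0, 0.4, 0, 0, 0]
    - [8.5, 0, 0, 0.4, 0, 0, 0]

```text
clock: 2.75
position: [0.4221, -0.0156, 0.0044]
tool_rot: [-3.142, 0.008, -0.006]
force: [0.9, -0.4, 0.4]
grip_width: 0.0851
finger_force: 0.0
```

Call:
servo_tool:
  plan:
    - [8.5, 0, 0, 0.3, 0, 0, 0]
    - [8.5, 0, 0, 0.3, 0, 0, 0]

```text
clock: 2.95
position: [0.4218, -0.0155, 0.0011]
tool_rot: [-3.142, 0.009, -0.006]
force: [-0.9, -0.2, -0.6]
grip_width: 0.0851
finger_force: 0.0
```

Call:
servo_tool:
  plan:
    - [8.5, 0, 0, 0.4, 0, 0, 0]
    - [8.5, 0, 0, 0.4, 0, 0, 0]
    - [8.5, 0, 0, 0.4, 0, 0, 0]

```text
clock: 3.25
position: [0.4218, -0.0156, -0.0028]
tool_rot: [3.142, 0.009, -0.006]
force: [0.3, -0.7, 0.5]
grip_width: 0.085
finger_force: 0.0
```

Call:
servo_tool:
  plan:
    - [8.5, 1, 0, 0.2, 0, 0, 0]
    - [8.5, 2, 0, 0.2, 0, 0, 0]
    - [8.5, 2.5, 0, 0.2, 0, 0, 0]
    - [8.5, 3, 0, 0.2, 0, 0, 0]
    - [8.5, 3.5, 0, 0.2, 0, 0, 0]
    - [8.5, 4, 0, 0.2, 0, 0, 0]
    - [8.5, 4.5, 0, 0.2, 0, 0, 0]
    - [8.5, 5, 0, 0.2, 0, 0, 0]
    - [8.5, 5, 0, 0.2, 0, 0, 0]

```text
clock: 4.15
position: [0.4729, -0.0158, -0.0051]
tool_rot: [-3.141, 0.008, -0.006]
force: [0.3, -0.3, -0.1]
grip_width: 0.0851
finger_force: 0.0
```

```bash
python3 - <<'E'
from workcell import bot
from h import *
a=bot.grab_frame("wrist");cv2.imwrite('pics/w2.png',a["frame"])
b=bot.grab_frame("top");cv2.imwrite('pics/top2.png',cv2.resize(b["frame"][135:275,180:425],None,fx=3.2,fy=3.2,interpolation=cv2.INTER_CUBIC))
E
```

```text
(no output)
```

View pics/w2.png

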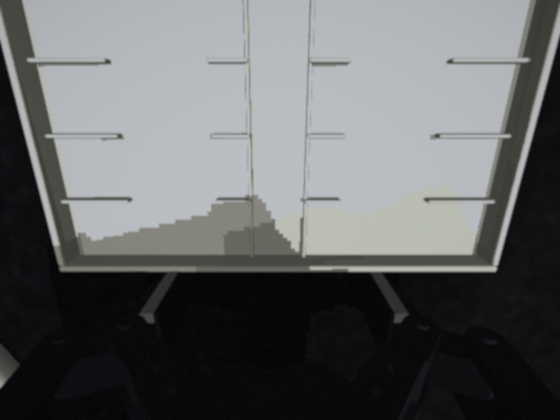

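The tray is square to the fingers, which are touching its near side (row ~270). I'll keep pushing.

Call:
servo_tool:
  plan:
    - [8.5, 0.4, 0, 0, 0, 0, 0]
    - [8.5, 0.8, 0, 0, 0, 0, 0]
    - [8.5, 0.8, 0, 0, 0, 0, 0]

```text
clock: 4.55
position: [0.4793, -0.0161, -0.0054]
tool_rot: [3.141, 0.011, -0.006]
force: [-5.5, -2.4, 1.5]
grip_width: 0.0847
finger_force: 2.8
```

Call:
servo_tool:
  plan:
    - [8.5, 0.3, 0, 0, 0, 0, 0]
    - [8.5, 0.6, 0, 0, 0, 0, 0]
    - [8.5, 0.6, 0, 0, 0, 0, 0]

```text
clock: 4.85
position: [0.4797, -0.0163, -0.0061]
tool_rot: [3.14, 0.021, -0.005]
force: [-32.7, 0.8, 18.1]
grip_width: 0.085
finger_force: 16.4
```

Firm stop at 33 N, so the trays are joined. I'll back off, rise and verify.

Call:
servo_tool:
  plan:
    - [8.5, -0.6, 0, 0, 0, 0, 0]
    - [8.5, -2, 0, 0, 0, 0, 0]
    - [8.5, -4, 0, -1, 0, 0, 0]
    - [8.5, -4, 0, -5, 0, 0, 0]
    - [8.5, -2, 0, -10, 0, 0, 0]
    - [8.5, 0, 0, -15, 0, 0, 0]
    - [8.5, 0, 0, -17, 0, 0, 0]
    - [8.5, 0, 0, -17, 0, 0, 0]

```text
clock: 5.65
position: [0.4901, -0.0159, 0.1685]
tool_rot: [-3.141, 0.002, -0.006]
force: [-0.4, -0.2, -1.2]
grip_width: 0.0845
finger_force: 0.0
```

```bash
python3 - <<'E'
from workcell import bot
from h import *
s=bot.observe();print(s["position"],s["tool_rot"])
a=bot.grab_frame("wrist");b=bot.grab_frame("top")
print('boxes',boxes(b["frame"],b["mtx"],b["R"],b["t"]))
cv2.imwrite('pics/j.png',np.hstack([a["frame"][:,80:480],cv2.resize(b["frame"][135:275,222:322],(300,420))]))
print(mv(s,[.47,-.273,.12],83.5),mv(s,[.47,-.273,.12],-96.5), s["qpos"])
E
```

```text
[ 0.49009326 -0.0159384   0.16847187] [-3.14117614e+00  1.84351374e-03 -6.25951099e-03]
boxes [(467, -269, 63, 84, -6.9), (531, -384, 62, 84, 9.3), (614, -246, 63, 84, -5.0)]
[-1.84, 25.72, 4.84, -0.1, 0.1, -83.9] [-1.84, 25.72, 4.84, 0.1, 0.1, 96.1] [ 0.01555198  0.39998722 -0.13227702  2.00360072  0.07496407  0.74433076
 -1.7387255 ]
```

View pics/j.png

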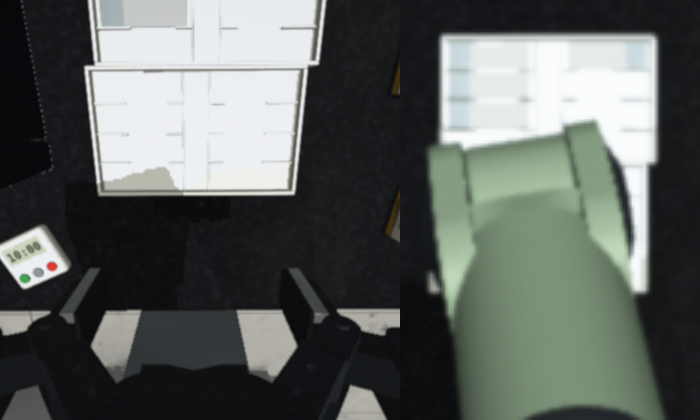

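The wrist view shows the trays joined with no visible gap (row ~67), the near tray offset a few cm at most, and the timer undisturbed. Next is box 1.

Call:
servo_tool:
  plan:
    - [8.5, -2.2, 25.5, 2, 0, 0, -83.5]
    - [8.5, -2.2, 25.5, 2, 0, 0, -83.5]
    - [8.5, -2.2, 25.5, 2, 0, 0, -83.5]
    - [8.5, -2.2, 25.5, 2, 0, 0, -83.5]
    - [8.5, -2.2, 25.5, 2, 0, 0, -83.5]
    - [8.5, -2.2, 25.5, 4, 0, 0, -83.5]
    - [8.5, -2.2, 25.5, 4, 0, 0, -83.5]
    - [8.5, -2.2, 25.5, 4, 0, 0, -83.5]
    - [8.5, -2.2, 25.5, 4, 0, 0, -83.5]
    - [8.5, -2.2, 25.5, 4, 0, 0, -83.5]
  force: 30

```text
clock: 6.75
position: [0.4628, -0.2703, 0.1234]
tool_rot: [-3.131, -0.0, 1.44]
force: [-0.1, -0.3, -0.1]
grip_width: 0.0849
finger_force: 0.0
```

```bash
cat >> h.py <<'E'
def wbox(bot,z=.03,thr=90):
    s=bot.observe();f=bot.grab_frame("wrist");T=f["T_tool_cam"]
    W=np.eye(4);W[:3,:3]=Ro.from_euler('xyz',s["tool_rot"]).as_matrix();W[:3,3]=s["position"];C=W@T
    m=(f["frame"].max(2)>thr).astype(np.uint8)
    return s,f["frame"],[c for c in comps(m,1500,f["mtx"],C[:3,:3].T,-C[:3,:3].T@C[:3,3],z)]
def weigh(bot,n=12):
    F=[]
    for _ in range(n): F.append(bot.observe()["force"][2]);bot.grab_frame("top")
    return np.mean(F).round(3),(np.std(F)/np.sqrt(n)).round(3)
E
python3 - <<'E'
from workcell import bot
from h import *
s,im,b=wbox(bot);print(s["position"],s["tool_rot"],s["qpos"].round(2));print(b);cv2.imwrite('pics/w3.png',im)
print('base',weigh(bot))
E
```

```text
[ 0.46284576 -0.27030021  0.12339795] [-3.13095566e+00 -3.39038302e-04  1.44007401e+00] [ 0.74  0.56 -0.44  1.9   0.34  0.76 -0.02]
[(512, -393, 81, 123, -26.1), (466, -271, 60, 84, -6.9), (281, -311, 139, 308, -23.7), (607, -249, 70, 82, -4.4)]
base (np.float64(-0.1), np.float64(0.152))
```

View pics/w3.png

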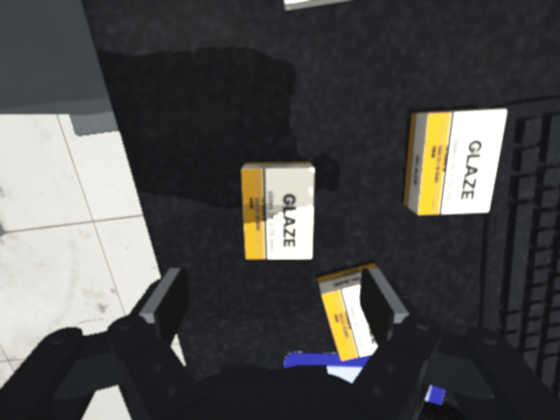

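The wrist view shows box 1 centred at (279,212), box 3 at upper right beside the keyboard, and box 2 lower right. All are where the top view put them.

```bash
python3 - <<'E'
from workcell import bot
from h import *
print(mv(bot.observe(),[.4675,-.271,.003],83.2))
E
```

```text
[0.05, 0.5, 12.19, -0.5, 0.1, -1.1]
```

Call:
servo_tool:
  plan:
    - [8.5, 0, 0.5, 4, -0.6, 0, -0.7]
    - [8.5, 0, 0.5, 8, -0.6, 0, -0.7]
    - [8.5, 0, 0.5, 11, -0.6, 0, -0.7]
    - [8.5, 0, 0.5, 12, -0.6, 0, -0.7]
    - [8.5, 0, 0.5, 12, -0.6, 0, -0.7]
    - [5, 0, 0.5, 12, -0.6, 0, -0.7]
    - [5, 0, 0.5, 12, -0.6, 0, -0.7]
    - [5, 0, 0.5, 12, -0.6, 0, -0.7]
    - [5, 0, 0.5, 12, -0.6, 0, -0.7]
    - [5, 0, 0.5, 12, -0.6, 0, -0.7]
  force: 30

```text
clock: 8.4
position: [0.4679, -0.272, 0.0065]
tool_rot: [3.138, 0.002, 1.446]
force: [-3.6, 0.3, 8.0]
grip_width: 0.058
finger_force: 30.9
```

Call:
servo_tool:
  plan:
    - [5, 0, 0, -1, 0, 0, 0]
    - [5, 0, 0, -3, 0, 0, 0]
    - [5, 0, 0, -5, 0, 0, 0]
    - [5, 0, 0, -6, 0, 0, 0]
    - [5, 0, 0, -6, 0, 0, 0]
    - [5, 0, 0, -6, 0, 0, 0]
    - [5, 0, 0, -6, 0, 0, 0]

```text
clock: 9.1
position: [0.4669, -0.2712, 0.0642]
tool_rot: [3.141, 0.001, 1.446]
force: [-0.3, 0.2, -4.1]
grip_width: 0.0575
finger_force: 35.7
```

```bash
python3 - <<'E'
from workcell import bot
from h import *
print(weigh(bot));s=bot.observe();print(s["position"],s["tool_rot"],s["grip_width"],s["moment"],s["joint_efforts"])
E
```

```text
(np.float64(-3.848), np.float64(0.154))
[ 0.4673383  -0.27137446  0.06485858] [3.13982915e+00 1.04058642e-03 1.44595294e+00] 0.057545599784962986 [-0.00843851  0.02140525 -0.01835314] [-1.93681684e-02 -9.18338013e+01 -6.62901253e+00 -2.44703400e+01
  1.90619513e-02 -1.05805925e-02 -4.89856211e-04]
```

Box 1 weighs about 3.75 N (0.38 kg), so it is probably the full one. I'll set it down and heft the others.

Call:
servo_tool:
  plan:
    - [5, 0, 0, 3, 0, 0, 0]
    - [5, 0, 0, 5, 0, 0, 0]
    - [5, 0, 0, 5.5, 0, 0, 0]
    - [5, 0, 0, 5.8, 0, 0, 0]
    - [5, 0, 0, 5.8, 0, 0, 0]
    - [5, 0, 0, 5.8, 0, 0, 0]

```text
clock: 10.3
position: [0.4678, -0.2718, 0.0077]
tool_rot: [3.139, 0.002, 1.446]
force: [-0.8, 0.7, -3.1]
grip_width: 0.058
finger_force: 35.7
```

Call:
servo_tool:
  plan:
    - [5, 0, 0, 0.2, 0, 0, 0]
    - [5, 0, 0, 0.2, 0, 0, 0]
    - [8.5, 0, 0, 0.1, 0, 0, 0]
    - [8.5, 0, 0, 0, 0, 0, 0]
    - [8.5, 0, 0, 0, 0, 0, 0]
    - [8.5, 0, 0, 0, 0, 0, 0]
    - [8.5, 0, 0, -4, 0, 0, 0]
    - [8.5, 0, 0, -8, 0, 0, 0]
    - [8.5, 0, 0, -12, 0, 0, 0]
    - [8.5, 0, 0, -12, 0, 0, 0]

```text
clock: 11.3
position: [0.4692, -0.2723, 0.1314]
tool_rot: [3.134, 0.004, 1.446]
force: [0.4, -0.4, -0.5]
grip_width: 0.0844
finger_force: 0.0
```

```bash
python3 - <<'E'
from workcell import bot
from h import *
print(mv(bot.observe(),[.532,-.386,.125],99.3))
E
```

```text
[-10.49, 7.64, 0.74, 0.4, 0.3, -16.5]
```

Call:
servo_tool:
  plan:
    - [8.5, -10.5, 7.6, 0, 0.4, 0.3, -16.5]
    - [8.5, -10.5, 7.6, 0, 0.4, 0.3, -16.5]
    - [8.5, -10.5, 7.6, 0, 0.4, 0.3, -16.5]
    - [8.5, -10.5, 7.6, 0, 0.4, 0.3, -16.5]
    - [8.5, -10.5, 7.6, 0, 0.4, 0.3, -16.5]
    - [8.5, -10.5, 7.6, 0, 0.4, 0.3, -16.5]

```text
clock: 11.9
position: [0.5293, -0.3839, 0.1268]
tool_rot: [-3.136, -0.005, 1.735]
force: [-0.7, -0.3, -0.0]
grip_width: 0.0855
finger_force: 0.0
```

```bash
python3 - <<'E'
from workcell import bot
from h import *
s,im,b=wbox(bot);print(b,s["position"],s["tool_rot"]);print(mv(s,[.5325,-.386,.004],99.3));print('base',weigh(bot,6))
E
```

```text
[(529, -512, 149, 167, 81.2), (530, -386, 60, 84, 9.4), (610, -251, 63, 82, -4.8), (470, -274, 60, 80, -7.0), (335, -441, 70, 370, -6.5)] [ 0.52932049 -0.3839038   0.12683497] [-3.13638001 -0.00531633  1.73473463]
[-0.32, 0.34, 12.28, -0.3, -0.3, 0.1]
base (np.float64(0.174), np.float64(0.171))
```

Call:
servo_tool:
  plan:
    - [8.5, -0.3, 0.25, 4, -0.3, -0.3, 0]
    - [8.5, -0.3, 0.25, 8, -0.3, -0.3, 0]
    - [8.5, -0.3, 0.25, 11, -0.3, -0.3, 0]
    - [8.5, -0.3, 0.25, 12.1, -0.3, -0.3, 0]
    - [8.5, -0.3, 0.25, 12.1, -0.3, -0.3, 0]
    - [5, -0.3, 0.25, 12.1, -0.3, -0.3, 0]
    - [5, -0.3, 0.25, 12.1, -0.3, -0.3, 0]
    - [5, -0.3, 0.25, 12.1, -0.3, -0.3, 0]
    - [5, -0.3, 0.25, 12.1, -0.3, -0.3, 0]
    - [5, -0.3, 0.25, 12.1, -0.3, -0.3, 0]
  force: 30

```text
clock: 13.25
position: [0.5327, -0.3877, 0.008]
tool_rot: [3.139, 0.002, 1.734]
force: [-1.2, 0.1, 6.3]
grip_width: 0.0578
finger_force: 31.8
```

Call:
servo_tool:
  plan:
    - [5, 0, 0, -1, 0, 0, 0]
    - [5, 0, 0, -3, 0, 0, 0]
    - [5, 0, 0, -5, 0, 0, 0]
    - [5, 0, 0, -6, 0, 0, 0]
    - [5, 0, 0, -6, 0, 0, 0]
    - [5, 0, 0, -6, 0, 0, 0]
    - [5, 0, 0, -6, 0, 0, 0]

```text
clock: 13.95
position: [0.5314, -0.3868, 0.0653]
tool_rot: [-3.141, -0.0, 1.734]
force: [0.3, -0.4, -0.8]
grip_width: 0.058
finger_force: 33.2
```

```bash
python3 - <<'E'
from workcell import bot
from h import *
print(weigh(bot));s=bot.observe();print(s["position"],s["grip_width"])
E
```

```text
(np.float64(-0.853), np.float64(0.101))
[ 0.5318226  -0.38705952  0.06611633] 0.057991291833405914
```

Call:
servo_tool:
  plan:
    - [5, 0, 0, 3, 0, 0, 0]
    - [5, 0, 0, 5, 0, 0, 0]
    - [5, 0, 0, 5.5, 0, 0, 0]
    - [5, 0, 0, 5.8, 0, 0, 0]
    - [5, 0, 0, 5.9, 0, 0, 0]
    - [5, 0, 0, 5.9, 0, 0, 0]

```text
clock: 15.15
position: [0.5324, -0.3873, 0.0083]
tool_rot: [3.14, 0.002, 1.734]
force: [-0.3, 0.2, -1.0]
grip_width: 0.0576
finger_force: 33.2
```

Box 2 is light, about 1 N. I'll release it and go to box 3.

Call:
servo_tool:
  plan:
    - [5, 0, 0, 0.1, 0, 0, 0]
    - [5, 0, 0, 0.1, 0, 0, 0]
    - [8.5, 0, 0, 0, 0, 0, 0]
    - [8.5, 0, 0, 0, 0, 0, 0]
    - [8.5, 0, 0, 0, 0, 0, 0]
    - [8.5, 0, 0, 0, 0, 0, 0]
    - [8.5, 0, 0, -4, 0, 0, 0]
    - [8.5, 0, 0, -8, 0, 0, 0]
    - [8.5, 0, 0, -12, 0, 0, 0]
    - [8.5, 0, 0, -12, 0, 0, 0]

```text
clock: 16.15
position: [0.534, -0.3882, 0.1325]
tool_rot: [3.136, 0.006, 1.734]
force: [0.8, -0.4, -0.1]
grip_width: 0.0849
finger_force: 0.0
```

```bash
python3 - <<'E'
from workcell import bot
from h import *
print(mv(bot.observe(),[.61,-.25,.125],85))
E
```

```text
[12.41, 9.73, 0.74, 0.4, 0.3, 14.3]
```

Call:
servo_tool:
  plan:
    - [8.5, 12.4, 9.7, 0, 0.4, 0.3, 14.3]
    - [8.5, 12.4, 9.7, 0, 0.4, 0.3, 14.3]
    - [8.5, 12.4, 9.7, 0, 0.4, 0.3, 14.3]
    - [8.5, 12.4, 9.7, 0, 0.4, 0.3, 14.3]
    - [8.5, 12.4, 9.7, 0, 0.4, 0.3, 14.3]
    - [8.5, 12.4, 9.7, 0, 0.4, 0.3, 14.3]

```text
clock: 16.75
position: [0.6067, -0.2502, 0.1267]
tool_rot: [-3.134, -0.003, 1.484]
force: [-0.6, -0.1, 0.7]
grip_width: 0.0849
finger_force: 0.0
```

```bash
python3 - <<'E'
from workcell import bot
from h import *
s,im,b=wbox(bot);print(b,s["position"],s["tool_rot"]);print(mv(s,[.613,-.249,.004],85));print('base',weigh(bot,6))
cv2.imwrite('pics/w4.png',cv2.convertScaleAbs(im,alpha=1.8))
E
```

```text
[(534, -380, 64, 86, 10.1), (359, -336, 42, 190, -21.0), (473, -271, 65, 85, -7.5), (613, -248, 59, 81, -4.9), (611, -116, 36, 229, 84.8)] [ 0.60667395 -0.25017498  0.12665064] [-3.13387597e+00 -3.13347109e-03  1.48356187e+00]
[0.13, 0.71, 12.26, -0.4, -0.2, 0.0]
base (np.float64(-0.017), np.float64(0.075))
```

View pics/w4.png

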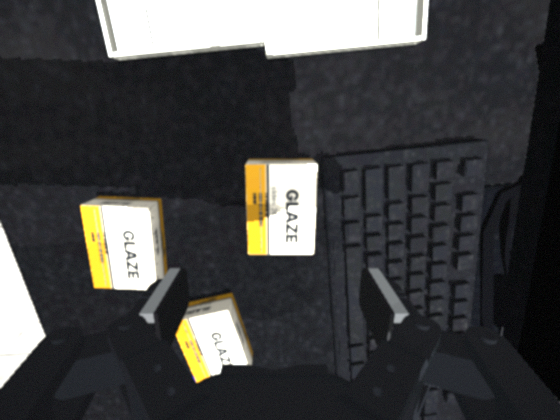

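The wrist view shows box 3 at (282,207), with the keyboard edge only ~8 mm beyond it (column ~328). I'll go down with a narrower opening and feel for the keyboard.

Call:
servo_tool:
  plan:
    - [7, 0.1, 0.75, 4, -0.4, -0.2, 0]
    - [7, 0.1, 0.75, 7, -0.4, -0.2, 0]
    - [7, 0.1, 0.75, 9, -0.4, -0.2, 0]
    - [7, 0.1, 0.75, 10, -0.4, -0.2, 0]
    - [7, 0.1, 0.75, 10.4, -0.4, -0.2, 0]
    - [7, 0.1, 0.75, 10.4, -0.4, -0.2, 0]

```text
clock: 17.7
position: [0.6144, -0.2482, 0.0234]
tool_rot: [3.141, -0.0, 1.484]
force: [0.0, -0.8, 0.6]
grip_width: 0.0699
finger_force: 0.0
```

Call:
servo_tool:
  plan:
    - [7, 0, 0, 0.3, 0, 0, 0]
    - [7, 0, 0, 0.3, 0, 0, 0]
    - [7, 0, 0, 0.3, 0, 0, 0]

```text
clock: 18.0
position: [0.6145, -0.2482, 0.0206]
tool_rot: [3.141, -0.0, 1.484]
force: [-0.2, 0.6, -0.1]
grip_width: 0.0698
finger_force: 0.0
```

Call:
servo_tool:
  plan:
    - [7, 0, 0, 0.3, 0, 0, 0]
    - [7, 0, 0, 0.3, 0, 0, 0]

```text
clock: 18.2
position: [0.6141, -0.2481, 0.0168]
tool_rot: [-3.141, -0.0, 1.484]
force: [0.6, -0.3, -0.3]
grip_width: 0.0702
finger_force: 0.0
```

Call:
servo_tool:
  plan:
    - [7, 0, 0, 0.3, 0, 0, 0]
    - [7, 0, 0, 0.3, 0, 0, 0]

```text
clock: 18.4
position: [0.614, -0.248, 0.0136]
tool_rot: [-3.141, -0.0, 1.484]
force: [-0.5, 0.5, -0.5]
grip_width: 0.0701
finger_force: 0.0
```

Call:
servo_tool:
  plan:
    - [7, 0, 0, 0.2, 0, 0, 0]
    - [7, 0, 0, 0.2, 0, 0, 0]

```text
clock: 18.6
position: [0.6141, -0.248, 0.0118]
tool_rot: [-3.141, -0.0, 1.484]
force: [-0.8, -1.0, -0.1]
grip_width: 0.0702
finger_force: 0.0
```

No keyboard contact, and there is enough overlap, so I'll close here.

Call:
servo_tool:
  plan:
    - [5, 0, 0, 0, 0, 0, 0]
    - [5, 0, 0, 0, 0, 0, 0]
    - [5, 0, 0, 0, 0, 0, 0]
    - [5, 0, 0, 0, 0, 0, 0]
    - [5, 0, 0, 0, 0, 0, 0]
  force: 30

```text
clock: 19.1
position: [0.6143, -0.2481, 0.0121]
tool_rot: [3.141, -0.0, 1.484]
force: [-0.2, 0.3, 2.5]
grip_width: 0.0574
finger_force: 32.6
```

Call:
servo_tool:
  plan:
    - [5, 0, 0, -1, 0, 0, 0]
    - [5, 0, 0, -3, 0, 0, 0]
    - [5, 0, 0, -5, 0, 0, 0]
    - [5, 0, 0, -6, 0, 0, 0]
    - [5, 0, 0, -6, 0, 0, 0]
    - [5, 0, 0, -6, 0, 0, 0]
    - [5, 0, 0, -6, 0, 0, 0]

```text
clock: 19.8
position: [0.6137, -0.248, 0.0711]
tool_rot: [-3.14, -0.001, 1.484]
force: [0.3, -0.6, -0.7]
grip_width: 0.0576
finger_force: 32.4
```

```bash
python3 - <<'E'
from workcell import bot
from h import *
print(weigh(bot));s=bot.observe();print(s["position"],s["grip_width"])
E
```

```text
(np.float64(-0.552), np.float64(0.09))
[ 0.61424002 -0.24812467  0.07204101] 0.05772949728971127
```

Call:
servo_tool:
  plan:
    - [5, 0, 0, 3, 0, 0, 0]
    - [5, 0, 0, 5, 0, 0, 0]
    - [5, 0, 0, 5.5, 0, 0, 0]
    - [5, 0, 0, 5.8, 0, 0, 0]
    - [5, 0, 0, 5.9, 0, 0, 0]
    - [5, 0, 0, 5.9, 0, 0, 0]

```text
clock: 21.0
position: [0.6147, -0.2482, 0.0139]
tool_rot: [3.14, -0.0, 1.484]
force: [0.7, 0.1, -0.3]
grip_width: 0.0577
finger_force: 32.4
```

Box 3 is light too (~0.6 N), so box 1 is the full one. I'll release box 3 and go back to box 1.

Call:
servo_tool:
  plan:
    - [5, 0, 0, 0.15, 0, 0, 0]
    - [5, 0, 0, 0.15, 0, 0, 0]
    - [7, 0, 0, 0.1, 0, 0, 0]
    - [7, 0, 0, 0.1, 0, 0, 0]
    - [7, 0, 0, 0.1, 0, 0, 0]
    - [7, 0, 0, 0, 0, 0, 0]
    - [7, 0, 0, -4, 0, 0, 0]
    - [7, 0, 0, -8, 0, 0, 0]
    - [7, 0, 0, -12, 0, 0, 0]
    - [7, 0, 0, -12, 0, 0, 0]

```text
clock: 22.0
position: [0.6167, -0.2488, 0.1386]
tool_rot: [3.134, 0.002, 1.484]
force: [0.4, -0.1, -1.0]
grip_width: 0.0696
finger_force: 0.0
```

```bash
python3 - <<'E'
from workcell import bot
from h import *
print(mv(bot.observe(),[.468,-.2715,.125],83.2))
E
```

```text
[-3.55, -14.62, 1.26, 0.4, 0.1, 1.8]
```

Call:
servo_tool:
  plan:
    - [8.5, -3.6, -14.6, 0, 0.4, 0.1, 1.8]
    - [8.5, -3.6, -14.6, 0, 0.4, 0.1, 1.8]
    - [8.5, -3.6, -14.6, 0, 0.4, 0.1, 1.8]
    - [8.5, -3.6, -14.6, 0.5, 0.4, 0.1, 1.8]
    - [8.5, -3.6, -14.6, 0.5, 0.4, 0.1, 1.8]
    - [8.5, -3.6, -14.6, 0.5, 0.4, 0.1, 1.8]

```text
clock: 22.6
position: [0.4666, -0.2712, 0.1281]
tool_rot: [-3.135, -0.002, 1.453]
force: [-0.0, -0.4, -0.0]
grip_width: 0.0847
finger_force: 0.0
```

```bash
python3 - <<'E'
from workcell import bot
from h import *
s,im,b=wbox(bot);print(b,s["position"],s["tool_rot"]);print(mv(s,[.468,-.2715,.004],83.2))
E
```

```text
[(522, -395, 98, 141, -26.8), (469, -271, 60, 84, -6.8), (609, -250, 70, 82, -5.2), (282, -314, 138, 313, -22.7)] [ 0.46660589 -0.27115907  0.12812123] [-3.13543509e+00 -2.26454588e-03  1.45340128e+00]
[-0.05, 0.22, 12.41, -0.4, -0.1, 0.1]
```

Call:
servo_tool:
  plan:
    - [8.5, 0, 0.2, 4, -0.4, -0.1, 0]
    - [8.5, 0, 0.2, 8, -0.4, -0.1, 0]
    - [8.5, 0, 0.2, 11, -0.4, -0.1, 0]
    - [8.5, 0, 0.2, 12.1, -0.4, -0.1, 0]
    - [8.5, 0, 0.2, 12.1, -0.4, -0.1, 0]
    - [5, 0, 0.2, 12.1, -0.4, -0.1, 0]
    - [5, 0, 0.2, 12.1, -0.4, -0.1, 0]
    - [5, 0, 0.2, 12.1, -0.4, -0.1, 0]
    - [5, 0, 0.2, 12.1, -0.4, -0.1, 0]
    - [5, 0, 0.2, 12.1, -0.4, -0.1, 0]
  force: 35

```text
clock: 23.65
position: [0.4679, -0.2717, 0.0086]
tool_rot: [3.139, 0.001, 1.453]
force: [0.3, 2.0, 5.6]
grip_width: 0.0577
finger_force: 36.9
```

Call:
servo_tool:
  plan:
    - [5, 0, 0, -1, 0, 0, 0]
    - [5, 0, 0, -3, 0, 0, 0]
    - [5, 0, 0, -6, 0, 0, 0]
    - [5, 0, 0, -10, 0, 0, 0]
    - [5, 0, 0, -13, 0, 0, 0]
    - [5, 0, 0, -16, 0, 0, 0]
    - [5, 0, 0, -16, 0, 0, 0]
    - [5, 0, 0, -16, 0, 0, 0]

```text
clock: 24.45
position: [0.4667, -0.2716, 0.1679]
tool_rot: [3.14, 0.001, 1.453]
force: [-0.2, -0.4, -4.2]
grip_width: 0.0572
finger_force: 40.4
```

```bash
python3 - <<'E'
from workcell import bot
from h import *
print(weigh(bot,6));s=bot.observe();print(mv(s,[.55,-.03,s["position"][2]],83.2),s["position"],s["grip_width"])
E
```

```text
(np.float64(-3.935), np.float64(0.099))
[24.92, 5.46, 0.02, -0.1, -0.1, 0.1] [ 0.4665637  -0.27106624  0.16628811] 0.0573311778737371
```

Call:
servo_tool:
  plan:
    - [5, 3, 0.6, 0, 0, 0, 0]
    - [5, 6, 1.3, 0, 0, 0, 0]
    - [5, 9, 2, 0, 0, 0, 0]
    - [5, 12, 2.6, 0, 0, 0, 0]
    - [5, 15, 3.3, 0, 0, 0, 0]
    - [5, 18, 4, 0, 0, 0, 0]
    - [5, 21, 4.6, 0, 0, 0, 0]
    - [5, 23.5, 5.2, 0, 0, 0, 0]
    - [5, 25, 5.5, 0, 0, 0, 0]
    - [5, 25, 5.5, 0, 0, 0, 0]

```text
clock: 25.75
position: [0.5512, -0.0273, 0.1668]
tool_rot: [-3.141, -0.001, 1.456]
force: [0.6, -1.3, -4.2]
grip_width: 0.0575
finger_force: 40.4
```

Call:
servo_tool:
  plan:
    - [5, 0, 0, 0, 0, 0, 0]
    - [5, 0, 0, 0, 0, 0, 0]
    - [5, 0, 0, 0, 0, 0, 0]
    - [5, 0, 0, 0, 0, 0, 0]
    - [5, 0, 0, 0, 0, 0, 0]

```text
clock: 26.25
position: [0.5508, -0.0299, 0.1671]
tool_rot: [3.142, -0.0, 1.452]
force: [-0.6, 0.3, -3.0]
grip_width: 0.0575
finger_force: 40.4
```

```bash
python3 - <<'E'
from workcell import bot
from h import *
s,im,b=wbox(bot);t=bot.grab_frame("scene")["frame"]
print(s["position"],s["tool_rot"],s["force"],s["grip_width"],np.abs(s["qd"]).max())
cv2.imwrite('pics/end.png',np.hstack([cv2.resize(im,(400,300)),cv2.resize(t,(400,300))]))
E
```

```text
[ 0.55077841 -0.02989794  0.16710727] [ 3.14155595e+00 -1.64188788e-04  1.45234340e+00] [-0.5899465   0.30183137 -2.95514433] 0.05751901008868972 0.0021306969883211936
```

View pics/end.png

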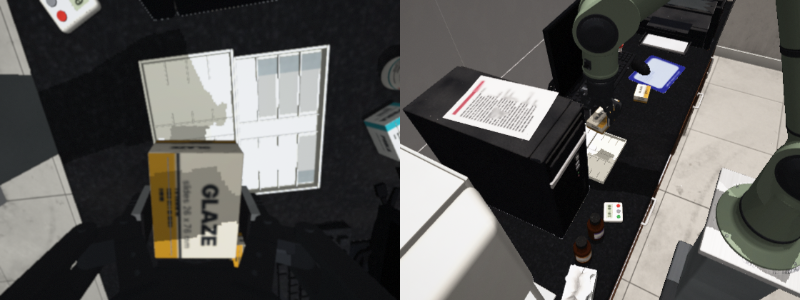

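The full box is held level and still above the near tray (left view, ~(197,200)). The trays are still joined and the bottles and timer stand where they were, so I'm handing in.

```bash
python3 -c "
from workcell import bot
print(bot.job_done())"
```

```text
the job is handed in; nothing more can be done
None
```

I handed the job in with the trays joined and all three boxes hefted: box 1 is the full one (about 0.4 kg; the other two about 0.1 kg or less), and it is held still and level about 17 cm above the near tray; no verdict was shown.

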